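# Stand the post in its plate and hold the try square in the corner

## Task

Stand the wooden post upright in the socket of the sole plate, fully home with its faces lined up with the plate's sides, and let go of it. Then take the try square by its dark stock, set the stock down along the middle of the plate and push it up to the post, so that the stock is flush on the plate and the blade flush against the post, and finish while still gripping the square and pressing it lightly but firmly against both. Leave the other things on the bench where they are.

Things in the scene. Friction and masses are not known exactly. Their poses are not given: they have to be found in the camera images.
- plate: Sole plate: brown wooden bar 270 x 70 x 45 mm, lying flat, fixed to the bench by two 5 mm thick steel lugs at x = 90 mm that reach 40 mm beyond its sides. Origin: centre of its underside; x along its length, z up. Round socket 25.5 mm wide, 42 mm deep, 2 mm chamfer, in its top at x = -95 mm, y = 0. The square belongs on the long free part of the top, on the socket's +x side.
- socket (a point): Centre of the socket's mouth, level with the plate's top (45 mm above the bench).
- post: Post: light wooden square bar 40 x 40 x 120 mm above a round tenon 24 mm wide, 40 mm long (foot tapered to 18 mm over 6 mm); 160 mm in all, 0.15 to 0.22 kg. Starts in the plywood holder. Origin: centre of the tenon's foot; z up along it, x and y square to its faces (all four alike). Home, its shoulder rests on the plate's top and the origin is 5 mm above the bench.
- post_top (a point): Centre of the post's top face (160 mm above its origin).
- rack: Holder: plywood block 80 x 150 x 50 mm fixed to the bench. Origin: centre of its underside. The post stands in its hole at x = 0, y = 30 mm, with the shoulder on the block's top and the tenon 40 mm down the hole; a thin spare dowel stands in a hole at x = 0, y = -45 mm.
- square: Try square, 0.2 to 0.29 kg, standing on its stock. Stock: dark wood, 140 long (x) x 26 thick (y) x 36 mm high. Blade: steel, 28 wide (x) x 6 mm thick, rising at the stock's -x end to 130 mm above its underside, outer edge flush with the end face at x = -70 mm. Origin: centre of the stock's underside; x from the blade end to the brass-tipped end, z up along the blade.
- square_heel (a point): Outer corner of the square: x = -70 mm, y = 0, z = 0 on the square. It belongs where the post's face (20 mm from the post's axis) meets the plate's top.
- square_grip (a point): Good place to grip the stock from above, across its 26 mm thickness: x = 20 mm, z = 28 mm on the square, clear of the blade.
- tape_measure: Bystander: yellow tape measure 70 x 36 x 66 mm. Origin at its underside.
- glue: Bystander: white glue bottle, 54 mm wide, 150 mm tall. Origin at its underside.
- screw_jar: Bystander: glass jar, 70 mm wide, 85 mm tall. Origin at its underside.
- hammer: Bystander: hammer lying on the bench beyond the plate.
- offcut: Bystander: light wood offcut 90 x 40 x 40 mm. Origin at its underside.
- dowel: Bystander: thin spare dowel 12 mm wide, 75 mm long, standing in the holder 33 mm proud of its top. Origin at its foot.
Things that resemble listed ones, but are neither listed nor needed, are in the scene too. Leave any green or pink look-alike of the post alone. Leave any blue look-alike of the square alone.

How it is judged:
By the outcome, as a careful person would: the job done as asked, in the order asked, and still so for the second after the job is handed in, while the arm keeps its last pose, push and grip.
It also fails if it takes over 69 s, if anything falls off the work surface, if the arm or the gripper's body presses on something with over 40 N, if the wrist force passes 120 N, or if a joint passes its speed limit or range.

## Robot

A 6-joint arm with a two-finger parallel gripper is mounted at the origin on the work surface. World frame = base frame: x ahead of the robot, y to its left, z up, the work surface at z = 0. Lengths are in m, angles in rad, forces in N, time in s.
With the tool pointing down it reaches from about 0.35 to 0.975 m from the base axis. Payload 4.9 kg.
Tool frame: the origin (TCP) lies midway between the tips of the shut fingers; the grasp point (between the pads) lies 19 mm behind it; z points along the fingers, y is the line along which they close (so a half turn about z gives the same grasp; the last joint's range is limited). The gripper opens to 85 mm and grips with 20 to 120 N. Pads are 22 mm wide; open, the fingers measure 114 mm over their backs; the gripper's body (76 mm by 85 mm) begins 54 mm behind the grasp point. The pads swing forward as they close: fully open they stand 13 mm farther back than shut.
Start: joints at [-1.398, 0.053, 1.613, -0, 1.476, -0.119], TCP at [0.18, -0.599, 0.231] pointing down, gripper open.
Joint ranges: [-3.01, 3.01], [-1.01, 2.22], [0.06, 2.58], [-1.02, 4.17], [0.09, 2.62], [-3.14, 3.14]. Speed limits (rad/s): [2.57, 2.57, 3.14, 3.14, 3.14, 3.14].

## Interface

Orientations are given as a unit quaternion [w, x, y, z].
In Python, from plant import state, grab_frame, job_done, cut_out, place_of gives the robot as it stands.
- The arm moves only by the tool jog_arm, never from a script. Its argument "motion" is text: rows parted by semicolons, each of 7 numbers parted by spaces: the opening in per cent of the stroke, from 0 (shut) to 100 (fully open), then the shift along the tool's x, y, z as a fraction of full scale, then the turn, a rotation vector about the tool's x, y, z as a fraction of full scale. A call has exactly 5 rows; each row is the pose to reach, as a shift and turn from the pose commanded when the call began, along the tool's axes at that moment; what a row does not reach only later rows make up. Full scale, the value 1, is 50 cm for a shift and 1.5 rad for a turn. A row lasts 1/8 s, in which the tool goes at most 62.5 mm and 10.7 degrees, less where a joint would pass 70% of its speed; a pose out of reach is approached as far as the arm can. A call with a number of a shift or a turn outside -1 to 1 is refused whole. A call with a gripper value outside its range is refused whole. The fingers move at their own pace and stop on an object; the grip force is fixed at half the most. Time passes only in rows, so rows that repeat a pose let the fingers close, or fill a call up. It gives the time, the measured TCP pose, the force, the opening and the grip force at its end, in the units of the state.
- state(): the state, without advancing time (a new reading comes with each control period).
- grab_frame(name): name is "scene" or "top" or "wrist"; returns a dict with "color" (384x512x3 uint8, red, green, blue), "range_z" (384x512 float32, m along the optical axis (not along the pixel's ray), 0 where there is no reading), "intrinsics" (3x3 intrinsics, pixels), "world_from_camera" (4x4, takes a point from camera to world coordinates). Camera axes: x right, y up, looking along -z (the intrinsics and any distortion apply to the point x, -y, -z); pixel columns grow to the right and rows downward; lengths in m; the calibration is good to about 2 mm. A picture is of the moment at which its call begins.
- job_done(): hands the job in; it is judged then, once.
Trained networks look in the newest picture that a camera, given by its name, has taken for a name from the list of things; names that differ only in an ending like _2 or _b are one class to them, and where a whole thing is asked for, a point or a joint stands for the part that bears it (a point fixed in the world has none). Each returns a list of dicts, best first, with "p" (0 to 1); they miss things now and then, are a little off and sometimes report something else, mostly with a low value. They report only what shows in the picture. A call takes as long as a camera call. They do not tell look-alikes from the thing itself.
- cut_out(camera, thing): "pixels" (384x512 bool, what is visible of it).
- place_of(camera, thing): "at" ([x, y, z] in m, in world coordinates, good to about 4 mm: a listed point, or the origin of a listed thing).
The state is a dict: "time": time; "joint_pos": joint angles; "joint_vel": joint speeds; "joint_efforts": joint torques, N m; "tool_pos": TCP position; "tool_rot": TCP orientation; "contact_force": force on the tool from outside, world axes, zero at the start; "ft_torque": the same for the moment, N m; "gripper_width": opening from 0.0 (shut) to 1.0 (fully open); "grasp_force": force on a finger pad.
Only numpy, scipy, OpenCV 4.12 (cv2) and the standard library are available. Lean on these libraries where they do the work, as an engineer would, in place of code of your own. Each camera call takes 0.05 s, during which the arm holds its last target. There are 200 camera calls.

## Working session

There is one attempt and no reset: what is moved stays moved. The work goes in short steps, Python scripts to look and compute and a tool call to move; the robot and the scene stay as the last step left them, time stands still between calls to the robot, and variables do not carry over. Pictures are saved under pics/ and viewed, at most 10 in all, crops included, and the job is handed in when it is done.

Besides the shell and the picture viewer there is one more tool, called after ">>>" by a JSON object that holds its "fn" and its "kwargs", one argument or row to a line. jog_arm: Moves the arm, as the interface text tells. Shift numbers are shares of 50 cm and turn numbers shares of 1.5 rad, none past 1 either way. Its arguments: {"type":"object","properties":{"motion":{"type":"string"}},"required":["motion"]}

```bash
mkdir -p pics
cat > h.py <<'E'
import numpy as np, cv2
from plant import state, grab_frame, job_done, cut_out, place_of
def pts(f):
    z=f["range_z"]; K=f["intrinsics"]; v,u=np.mgrid[:384,:512]
    P=np.stack([(u-K[0,2])/K[0,0]*z, -(v-K[1,2])/K[1,1]*z, -z],-1)
    T=f["world_from_camera"]; W=P@T[:3,:3].T+T[:3,3]; W[z<=0]=np.nan; return W
def save(f,n): cv2.imwrite("pics/"+n,f["color"][:,:,::-1])
E
python3 - <<'E'
from h import *
ims=[]
for c in("scene","top"):
    f=grab_frame(c); ims.append(f["color"]); np.savez(c+".npz",**f)
    for t in ["socket","plate","post_top","post","rack","square","square_heel","square_grip","tape_measure","glue","screw_jar","hammer","offcut","dowel"]:
        print(c,t,[(round(d["p"],2),np.round(d["at"],3).tolist()) for d in place_of(c,t)][:3])
cv2.imwrite("pics/a.png",cv2.resize(ims[0],(800,600))[:,:,::-1]);cv2.imwrite("pics/b.png",cv2.resize(ims[1],(800,600))[:,:,::-1])
s=state();print(s["time"],s["tool_pos"],s["tool_rot"])
E
```

```text
scene socket [(0.7, [0.56, -0.105, 0.045])]
scene plate [(0.85, [0.57, -0.011, 0.0]), (0.61, [0.358, -0.145, 0.0])]
scene post_top [(0.96, [0.522, 0.383, 0.17]), (0.88, [0.488, 0.504, 0.16]), (0.65, [0.657, 0.33, 0.156])]
scene post [(0.97, [0.525, 0.382, 0.008]), (0.67, [0.492, 0.502, 0.0]), (0.58, [0.658, 0.336, 0.001])]
scene rack [(0.83, [0.514, 0.358, 0.002])]
scene square [(0.93, [0.4, -0.426, -0.002]), (0.67, [0.534, -0.366, 0.0]), (0.44, [0.539, -0.435, 0.001])]
scene square_heel [(0.87, [0.537, -0.432, 0.0]), (0.74, [0.47, -0.437, -0.001]), (0.62, [0.535, -0.346, 0.029])]
scene square_grip [(0.82, [0.535, -0.346, 0.027]), (0.66, [0.384, -0.417, 0.025]), (0.42, [0.521, 0.383, 0.17])]
scene tape_measure [(0.78, [0.337, 0.147, -0.001])]
scene glue [(0.9, [0.754, 0.179, -0.004])]
scene screw_jar [(0.9, [0.76, -0.239, -0.003])]
scene hammer [(0.74, [0.779, -0.011, 0.002]), (0.25, [0.559, -0.103, 0.048])]
scene offcut [(0.65, [0.356, -0.143, 0.004]), (0.5, [0.761, -0.241, -0.002])]
scene dowel [(0.56, [0.502, 0.309, 0.004])]
top socket [(0.59, [0.556, -0.1, 0.044]), (0.54, [0.535,
[... 396 characters left out ...]
76, [0.469, -0.437, 0.002]), (0.65, [0.542, -0.441, 0.0])]
top square_grip [(0.73, [0.533, -0.346, 0.025]), (0.61, [0.382, -0.414, 0.026]), (0.58, [0.357, -0.145, 0.001])]
top tape_measure [(0.7, [0.337, 0.148, -0.002])]
top glue [(0.69, [0.76, 0.179, 0.003]), (0.55, [0.76, -0.233, -0.001]), (0.21, [0.533, -0.35, 0.025])]
top screw_jar [(0.66, [0.76, -0.234, -0.0]), (0.41, [0.502, 0.306, 0.004])]
top hammer [(0.97, [0.777, -0.012, -0.001]), (0.41, [0.336, 0.148, -0.002])]
top offcut [(0.73, [0.36, -0.144, -0.002]), (0.47, [0.541, -0.436, 0.001])]
top dowel [(0.52, [0.5, 0.307, 0.009])]
1.5 [ 0.17978747 -0.59855561  0.23129012] [-2.47742715e-05  9.89378683e-01  1.45361002e-01  1.28362242e-05]
```

View pics/a.png

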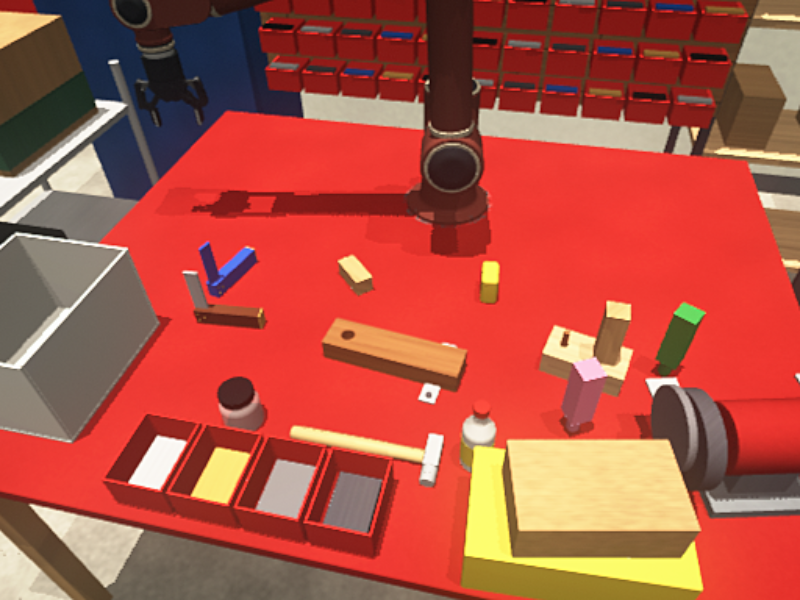

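View pics/b.png

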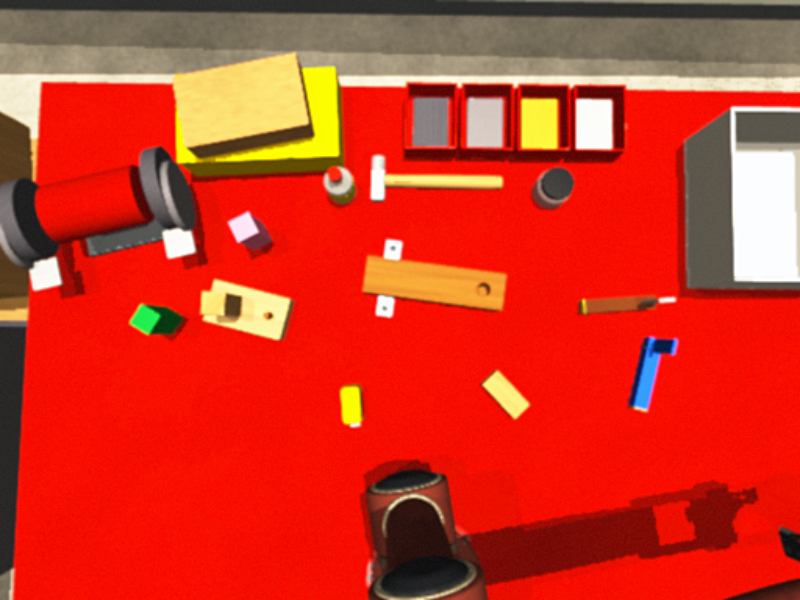

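The scene view shows the natural post in the holder at (615,330), the plate with its socket at (347,334), and the brown square with its steel blade at (228,315). The blue square at (230,268) and the green and pink posts are look-alikes. The network hits at post (0.523, 0.382), socket (0.558, -0.102) and square (0.535, -0.36) match the real ones. Next I fit their exact poses from depth.

```bash
cat >> h.py <<'E'
def rect(W,c,r,z0,z1):
    m=(np.hypot(W[...,0]-c[0],W[...,1]-c[1])<r)&(W[...,2]>z0)&(W[...,2]<z1)
    p=W[m]; 
    if len(p)<8: return len(p)
    # trim stray points
    R=cv2.minAreaRect((p[:,:2]*1000).astype(np.float32)); 
    return len(p),np.round(R[0],1),np.round(R[1],1),round(R[2],1),np.round(np.median(p[:,2])*1000,1)
E
python3 - <<'E'
from h import *
for c in("scene","top"):
    W=pts(dict(np.load(c+".npz")))
    print(c,"post",rect(W,(.523,.382),.045,.162,.18))
    print("rack",rect(W,(.513,.355),.11,.044,.056))
    print("plate",rect(W,(.57,-.011),.16,.038,.052))
    print("stock",rect(W,(.535,-.366),.09,.028,.045))
    print("blade",rect(W,(.54,-.43),.04,.06,.15))
    print("bladetop",rect(W,(.54,-.43),.04,.12,.14))
E
```

```text
scene post (189, array([522.6, 380.7]), array([38.8, 44.7]), 88.7, np.float64(169.3))
rack (750, array([515.1, 352.5]), array([150. ,  85.4]), 76.5, np.float64(49.6))
plate (1682, array([571.4,  -6. ]), array([270.9,  76.2]), 83.3, np.float64(44.3))
stock (319, array([ 517.9, -360.9]), array([141.4,  89.7]), 83.1, np.float64(35.1))
blade (174, array([ 542.7, -418.9]), array([12.1, 31.7]), 8.6, np.float64(98.5))
bladetop (36, array([ 540.8, -418.8]), array([ 8.4, 30.9]), 7.0, np.float64(127.2))
top post (224, array([520.3, 382.5]), array([41., 39.]), 88.6, np.float64(168.5))
rack (970, array([513.3, 353.5]), array([151.6,  79.9]), 76.0, np.float64(48.8))
plate (1985, array([569.5,  -4.8]), array([270. ,  70.4]), 82.9, np.float64(43.4))
stock (389, array([ 502.7, -365.5]), array([ 87.9, 141.2]), 4.2, np.float64(34.1))
blade (43, array([ 536.9, -418.7]), array([ 5.7, 29.3]), 1.5, np.float64(124.7))
bladetop (25, array([ 536.9, -418.9]), array([ 5.6, 28.8]), 1.7, np.float64(128.4))
```

The plate and post fit their known sizes: the plate's long axis is at 82.9°, the socket is about (0.558, -0.099), and the post is at (0.521, 0.382) with yaw about 88.6°. Next I add a helper that works out moves, then head towards the post, looking at the square on the way.

```bash
cat >> h.py <<'E'
from scipy.spatial.transform import Rotation as Ro
def go(pos,yaw_deg):
    s=state(); q=s["tool_rot"]; R=Ro.from_quat([q[1],q[2],q[3],q[0]])
    y=np.radians(yaw_deg); T=Ro.from_matrix([[np.cos(y),np.sin(y),0],[np.sin(y),-np.cos(y),0],[0,0,-1]])
    print("shift",np.round(R.inv().apply(np.array(pos)-s["tool_pos"])/.5,4),"turn",np.round((R.inv()*T).as_rotvec()/1.5,4),"t",s["time"])
E
python3 - <<'E'
from h import *
go([.42,-.37,.30],60)
f=grab_frame("wrist"); print(f["world_from_camera"].round(3), f["intrinsics"][0,0])
E
```

```text
shift [ 0.5916 -0.2996 -0.1374] turn [-0.     -0.     -0.5036] t 1.5
[[ 0.287  0.915  0.282  0.252]
 [-0.958  0.274  0.084 -0.577]
 [-0.    -0.294  0.956  0.375]
 [ 0.     0.     0.     1.   ]] 293.4231040333354
```

>>> {"fn": "jog_arm", "kwargs": {
  "motion": "100 0.592 -0.3 -0.137 0 0 -0.504;100 0.592 -0.3 -0.137 0 0 -0.504;100 0.592 -0.3 -0.137 0 0 -0.504;100 0.592 -0.3 -0.137 0 0 -0.504;100 0.592 -0.3 -0.137 0 0 -0.504"
}}

```text
time: 2.17
tool_pos: [0.4026, -0.386, 0.2951]
tool_rot: [0.0, 0.866, 0.501, 0.0]
contact_force: [0.1, -0.5, 0.1]
gripper_width: 0.997
grasp_force: 0.0
```

Run:
```python
from h import *
s=state(); print(s["tool_pos"],s["contact_force"])
go([.54,-.37,.28],90)
```

```text
[ 0.40261833 -0.38604632  0.29514192] [ 0.11350507 -0.49894589  0.10273641]
shift [0.1649 0.2221 0.0304] turn [ 5.000e-04  3.000e-04 -3.481e-01] t 2.175
```

>>> {"fn": "jog_arm", "kwargs": {
  "motion": "100 0.165 0.222 0.03 0 0 -0.348;100 0.165 0.222 0.03 0 0 -0.348;100 0.165 0.222 0.03 0 0 -0.348;100 0.165 0.222 0.03 0 0 -0.348;100 0.165 0.222 0.03 0 0 -0.348"
}}

```text
time: 2.8
tool_pos: [0.5382, -0.3718, 0.2797]
tool_rot: [0.0, 0.708, 0.706, -0.0]
contact_force: [-0.3, -0.0, 0.8]
gripper_width: 0.997
grasp_force: 0.0
```

Run:
```python
from h import *
f=grab_frame("wrist"); save(f,"w1.png"); np.savez("w1.npz",**f); W=pts(f)
hsv=cv2.cvtColor(f["color"],cv2.COLOR_RGB2HSV); blue=(hsv[...,0]>100)&(hsv[...,0]<135)&(hsv[...,1]>120)
W[cv2.dilate(blue.astype(np.uint8),np.ones((5,5)))>0]=np.nan
print(rect(W,(.535,-.346),.085,.031,.042)); print(rect(W,(.54,-.43),.04,.06,.15))
m=cut_out("wrist","square")
for d in m[:2]:
    print(d["p"],d["pixels"].sum(),[np.nanmedian(W[d["pixels"]],0).round(3)])
for t in("square","square_heel","square_grip"): print(t,[(round(d["p"],2),np.round(d["at"],3).tolist()) for d in place_of("wrist",t)][:3])
go([.52,-.10,.30],90)
```

```text
(1918, array([ 534.4, -363. ]), array([ 26. , 136.1]), 4.7, np.float64(37.3))
(263, array([ 539.2, -420.6]), array([ 6.1, 29. ]), 5.0, np.float64(130.3))
0.88 3227 [array([ 0.381, -0.402,  0.019])]
0.81 2289 [array([ 0.535, -0.366,  0.037])]
square [(0.74, [0.403, -0.421, 0.0]), (0.69, [0.537, -0.365, 0.003])]
square_heel [(0.72, [0.469, -0.44, 0.002])]
square_grip [(0.97, [0.386, -0.419, 0.03]), (0.69, [0.536, -0.346, 0.029])]
shift [ 0.5437 -0.0378 -0.0403] turn [ 0.0003  0.0003 -0.0018] t 3.05
```

View pics/w1.png

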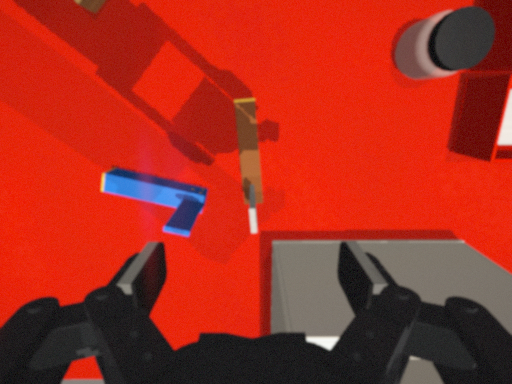

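The wrist view shows the brown square at (248,150), with its blade foot at (252,215); the blue look-alike is at (155,198). The stock measures 26 mm wide with its top at 37 mm, and the square's x axis is at 94.7°. The grip point is about (0.533, -0.345). On to the post.

>>> {"fn": "jog_arm", "kwargs": {
  "motion": "100 0.544 -0.04 -0.04 0 0 0;100 0.544 -0.04 -0.04 0 0 0;100 0.544 -0.04 -0.04 0 0 0;100 0.544 -0.04 -0.04 0 0 0;100 0.544 -0.04 -0.04 0 0 0"
}}

```text
time: 3.68
tool_pos: [0.5186, -0.0969, 0.3005]
tool_rot: [0.001, 0.707, 0.707, 0.001]
contact_force: [0.1, -0.2, -1.0]
gripper_width: 0.995
grasp_force: 0.0
```

Run:
```python
from h import *
f=grab_frame("wrist"); np.savez("w2.npz",**f); save(f,"w2.png"); W=pts(f)
print(rect(W,(.57,-.005),.16,.04,.052))
for t in("socket","plate"): print(t,[(round(d["p"],2),np.round(d["at"],4).tolist()) for d in place_of("wrist",t)][:3])
go([.52,.20,.30],89)
```

```text
(10009, array([568.5, -22.8]), array([238. ,  70.2]), 83.0, np.float64(46.3))
socket [(0.96, [0.5557, -0.1014, 0.0471])]
plate [(0.61, [0.5687, -0.0058, 0.0056])]
shift [ 5.978e-01  2.300e-03 -3.000e-04] turn [0.0009 0.0005 0.0119] t 3.825
```

>>> {"fn": "jog_arm", "kwargs": {
  "motion": "100 0.6 0.002 0 0 0 0;100 0.6 0.002 0 0 0 0;100 0.6 0.002 0 0 0 0;100 0.6 0.002 0 0 0 0;100 0.6 0.002 0 0 0 0"
}}

```text
time: 4.45
tool_pos: [0.5208, 0.2013, 0.2994]
tool_rot: [0.0, 0.708, 0.706, -0.0]
contact_force: [0.6, 0.0, 0.3]
gripper_width: 1.0
grasp_force: 0.0
```

Run:
```python
from h import *
f=grab_frame("wrist"); np.savez("w3.npz",**f); save(f,"w3.png"); W=pts(f)
print(rect(W,(.522,.382),.045,.16,.18),rect(W,(.522,.382),.045,.168,.175))
for t in("post_top","post","dowel","rack"): print(t,[(round(d["p"],2),np.round(d["at"],4).tolist()) for d in place_of("wrist",t)][:3])
go([.521,.382,.25],88.6)
```

```text
0 0
post_top [(0.79, [0.6565, 0.3319, 0.1597]), (0.34, [0.5024, 0.3076, 0.0088])]
post [(0.89, [0.6564, 0.3335, -0.0006]), (0.56, [0.5147, 0.3834, 0.0097])]
dowel [(0.54, [0.5003, 0.3052, 0.0074])]
rack [(0.87, [0.5138, 0.3514, -0.0004])]
shift [ 0.3655 -0.0006  0.098 ] turn [-0.0003  0.0006  0.0147] t 4.7
```

View pics/w3.png

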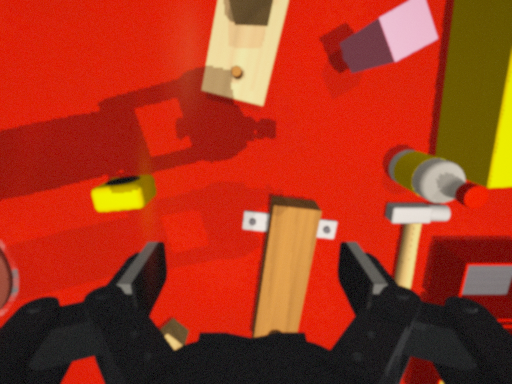

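The wrist view shows the holder at (245,50), with the dowel at (237,72) and the post's shaded side at (250,12). Its top is just out of view, so I'm moving directly over it.

>>> {"fn": "jog_arm", "kwargs": {
  "motion": "100 0.3 0 0.05 0 0 0.015;100 0.3 0 0.05 0 0 0.015;100 0.3 0 0.05 0 0 0.015;100 0.3 0 0.05 0 0 0.015;100 0.3 0 0.05 0 0 0.015"
}}

```text
time: 5.32
tool_pos: [0.5214, 0.3487, 0.2747]
tool_rot: [0.0, 0.716, 0.698, -0.0]
contact_force: [-0.4, -0.3, 0.3]
gripper_width: 1.0
grasp_force: 0.0
```

Run:
```python
from h import *
f=grab_frame("wrist"); np.savez("w4.npz",**f); W=pts(f)
print(rect(W,(.522,.382),.045,.16,.18),rect(W,(.522,.382),.045,.168,.175))
for t in("post_top",): print(t,[(round(d["p"],2),np.round(d["at"],4).tolist()) for d in place_of("wrist",t)][:3])
go([.521,.382,.115],88.6)
```

```text
(2226, array([521.2, 381.6]), array([39.6, 39.7]), 88.4, np.float64(171.4)) (2191, array([521.2, 381.6]), array([39.6, 39.7]), 88.5, np.float64(171.4))
post_top [(0.91, [0.5209, 0.3798, 0.1701]), (0.82, [0.6553, 0.3332, 0.1589])]
shift [ 0.0663 -0.0027  0.3201] turn [ 0.0006 -0.     -0.001 ] t 5.425
```

>>> {"fn": "jog_arm", "kwargs": {
  "motion": "100 0.066 -0.002 0.08 0 0 0;100 0.066 -0.002 0.16 0 0 0;100 0.066 -0.002 0.24 0 0 0;100 0.066 -0.002 0.32 0 0 0;100 0.066 -0.002 0.32 0 0 0"
}}

```text
time: 6.05
tool_pos: [0.5183, 0.381, 0.1105]
tool_rot: [-0.001, 0.716, 0.698, -0.004]
contact_force: [-0.7, -0.9, -0.3]
gripper_width: 0.998
grasp_force: 0.0
```

>>> {"fn": "jog_arm", "kwargs": {
  "motion": "20 0 0 0 0 0 0;20 0 0 0 0 0 0;20 0 0 0 0 0 0;20 0 0 0 0 0 0;20 0 0 0 0 0 0"
}}

```text
time: 6.68
tool_pos: [0.5215, 0.3843, 0.1173]
tool_rot: [0.001, 0.715, 0.699, 0.002]
contact_force: [-1.5, -0.9, 6.1]
gripper_width: 0.463
grasp_force: 56.3
```

>>> {"fn": "jog_arm", "kwargs": {
  "motion": "20 0 0 -0.05 0 0 0;20 0 0 -0.1 0 0 0;20 0 0 -0.16 0 0 0;20 0 0 -0.22 0 0 0;20 0 0 -0.22 0 0 0"
}}

```text
time: 7.3
tool_pos: [0.5218, 0.3844, 0.2281]
tool_rot: [0.001, 0.715, 0.699, 0.003]
contact_force: [1.1, 0.6, -2.3]
gripper_width: 0.459
grasp_force: 56.9
```

Run:
```python
from h import *
s=state(); print(s["tool_pos"],s["gripper_width"],s["grasp_force"],s["contact_force"])
go([.53,.14,.225],85)
f=grab_frame("wrist"); save(f,"w5.png"); W=pts(f)
p=s["tool_pos"]; print(rect(W,(p[0],p[1]),.05,p[2]+.03,p[2]+.075),W[...,2][192,256])
```

```text
[0.52175789 0.38441982 0.22806807] 0.4592148335189302 56.930442452430725 [ 1.05484694  0.56417994 -2.3089475 ]
shift [-0.4883  0.0279  0.0047] turn [ 0.0037 -0.0023  0.0426] t 7.3
(22524, array([521.9, 387.1]), array([31. , 99.7]), 88.6, np.float64(282.7)) 0.18860898653471278
```

View pics/w5.png

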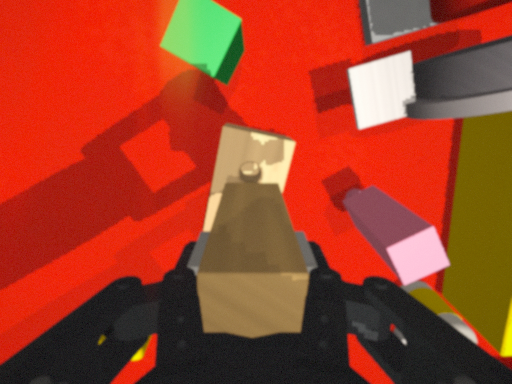

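The wrist view shows the post held upright between the pads, with its top face at (252,300) and the empty holder hole at (250,170). Next, carry it to the plate.

>>> {"fn": "jog_arm", "kwargs": {
  "motion": "20 -0.49 0.028 0.005 0 0 0.042;20 -0.49 0.028 0.005 0 0 0.042;20 -0.49 0.028 0.005 0 0 0.042;20 -0.49 0.028 0.005 0 0 0.042;20 -0.49 0.028 0.005 0 0 0.042"
}}

```text
time: 7.98
tool_pos: [0.5276, 0.1347, 0.2193]
tool_rot: [-0.001, 0.739, 0.674, -0.002]
contact_force: [0.0, 0.2, -2.4]
gripper_width: 0.464
grasp_force: 56.9
```

Run:
```python
from h import *
s=state(); p=s["tool_pos"]; print(p,s["tool_rot"])
go([.558,-.0975,.20],83)
f=grab_frame("wrist"); W=pts(f)
print(rect(W,(p[0],p[1]),.03,p[2]+.048,p[2]+.062))
```

```text
[0.52755793 0.13474316 0.21931896] [-0.00082586  0.73885975  0.67385642 -0.00176681]
shift [-0.4569  0.1034  0.039 ] turn [-0.0024  0.001   0.0201] t 7.975
(8292, array([527.9, 138.4]), array([28.8, 55.1]), 84.3, np.float64(273.4))
```

>>> {"fn": "jog_arm", "kwargs": {
  "motion": "20 -0.457 0.103 0.02 0 0 0.02;20 -0.457 0.103 0.02 0 0 0.02;20 -0.457 0.103 0.02 0 0 0.02;20 -0.457 0.103 0.02 0 0 0.02;20 -0.457 0.103 0.02 0 0 0.02"
}}

```text
time: 8.65
tool_pos: [0.56, -0.0951, 0.2101]
tool_rot: [-0.001, 0.748, 0.664, -0.001]
contact_force: [0.1, 0.6, -1.5]
gripper_width: 0.462
grasp_force: 56.9
```

Run:
```python
from h import *
for i in range(3):
    f=grab_frame("wrist")
s=state(); p=s["tool_pos"]; print(p,s["tool_rot"],s["contact_force"],s["ft_torque"])
W=pts(f); y=np.radians(83.)
m=(np.hypot(W[...,0]-p[0],W[...,1]-p[1])<.05)&(abs(W[...,2]-p[2]-.0545)<.004)
d=(W[m][:,:2]-p[:2])@np.array([[np.cos(y),np.sin(y)],[np.sin(y),-np.cos(y)]]).T
print(m.sum(),np.percentile(d,[1,5,50,95,99],axis=0).T.round(4), np.median(W[m][:,2])-p[2])
go([.558,-.0975,.17],83)
for c in("scene","top"):
  f=grab_frame(c); np.savez(c+"2.npz",**f)
  W=pts(f); print(c,rect(W,(p[0],p[1]),.045,p[2]+.042,p[2]+.065)); print("plate",rect(W,(.57,-.006),.16,.038,.052))
  print([(round(d["p"],2),np.round(d["at"],4).tolist()) for d in place_of(c,"socket")][:2],[(round(d["p"],2),np.round(d["at"],4).tolist()) for d in place_of(c,"post_top")][:4])
```

```text
[ 0.55992776 -0.09217657  0.21094599] [-9.83243644e-04  7.46505606e-01  6.65378376e-01 -1.76288504e-04] [ 0.44388927 -0.1898341  -1.2850865 ] [-0.01644519  0.00400183 -0.0423059 ]
10919 [[-0.0103 -0.0078  0.0066  0.0162  0.0169]
 [-0.0462 -0.0397  0.0008  0.0412  0.0464]] 0.05397558009688938
shift [-0.0111 -0.0025  0.0819] turn [-0.0011 -0.0007  0.0049] t 8.8
scene (120, array([556.1, -89.8]), array([34.6, 79. ]), 85.7, np.float64(262.7))
plate (1683, array([572.2,  -6.2]), array([271.3,  75.1]), 83.0, np.float64(44.4))
[(0.77, [0.5592, -0.1043, 0.0464])] [(0.86, [0.6566, 0.3344, 0.1581]), (0.8, [0.4904, 0.5014, 0.1596])]
top (17, array([524.1, -78.9]), array([16. ,  7.6]), 6.6, np.float64(266.7))
plate (1438, array([569.5,  -4.8]), array([269.9,  70.4]), 82.8, np.float64(43.5))
[(0.61, [0.5564, -0.0978, 0.0457])] [(0.92, [0.6607, 0.3344, 0.1582]), (0.76, [0.493, 0.4991, 0.1595])]
```

```bash
cat >> h.py <<'E'
def disc(f,zp,c,r=.024):
    W=pts(f); o=f["world_from_camera"][:3,3]; d=W-o
    P=o+d*((zp-o[2])/d[...,2])[...,None]
    near=np.hypot(P[...,0]-c[0],P[...,1]-c[1])<r
    m=near&(W[...,2]<zp-.004)
    q=(P[m][:,:2]*1000).astype(np.float32)
    print(m.sum(),cv2.minEnclosingCircle(q) if len(q)>3 else None, cv2.minAreaRect(q)[:2] if len(q)>3 else None)
    g=f["color"].astype(int).sum(-1); t=np.median(g[near])*.6; mm=near&(g<t); q=(P[mm][:,:2]*1000).astype(np.float32)
    if len(q)>3: print(" dark",mm.sum(),q.mean(0),cv2.minAreaRect(q)[:2])
E
python3 - <<'E'
from h import *
for n,z in(("w2",.0463),("top",.0435),("scene",.0444)):
    print(n); disc(dict(np.load(n+".npz")),z,(.558,-.1005))
E
```

```text
w2
250 ((558.6871337890625, -100.135009765625), 12.463013648986816) ((559.06201171875, -100.67781066894531), (23.410154342651367, 23.820728302001953))
 dark 125 [ 562.05536 -104.55279] ((561.7269287109375, -103.96021270751953), (23.47446060180664, 15.56358528137207))
top
67 ((558.0758056640625, -101.34312438964844), 22.941110610961914) ((560.328369140625, -102.93955993652344), (29.76509666442871, 41.785011291503906))
 dark 18 [ 563.20856 -104.16052] ((562.2035522460938, -103.9994125366211), (21.190235137939453, 8.54179573059082))
scene
36 ((562.4841918945312, -99.34619140625), 11.704639434814453) ((563.0581665039062, -99.91055297851562), (20.87017059326172, 21.555356979370117))
 dark 34 [ 560.8509   -101.117386] ((561.1090698242188, -100.6766128540039), (16.739927291870117, 21.612653732299805))
```

Run:
```python
from h import *
print(state()["tool_pos"]); go([.5592,-.0977,.160],83)
```

```text
[ 0.5601973  -0.09284866  0.21209399]
shift [-0.0099 -0.0009  0.1042] turn [ 0.0002 -0.      0.0048] t 9.1
```

>>> {"fn": "jog_arm", "kwargs": {
  "motion": "20 -0.01 -0.001 0.05 0 0 0.005;20 -0.01 -0.001 0.1 0 0 0.005;20 -0.01 -0.001 0.1 0 0 0.005;20 -0.01 -0.001 0.1 0 0 0.005;20 -0.01 -0.001 0.1 0 0 0.005"
}}

```text
time: 9.72
tool_pos: [0.56, -0.0989, 0.1638]
tool_rot: [0.001, 0.749, 0.662, 0.001]
contact_force: [-0.8, -1.1, 0.2]
gripper_width: 0.462
grasp_force: 57.0
```

Run:
```python
from h import *
for i in range(2): grab_frame("top")
s=state();print(s["tool_pos"],s["tool_rot"],s["contact_force"]); go([.5592,-.0977,.140],83)
f=grab_frame("scene"); p=f["color"][170:300,180:330]; cv2.imwrite("pics/c.png",cv2.resize(p,(750,600),interpolation=cv2.INTER_CUBIC)[:,:,::-1])
```

```text
[ 0.55974228 -0.09888908  0.16333487] [9.31119478e-04 7.49506556e-01 6.61996048e-01 5.37002639e-04] [-1.09766374 -0.32442894 -0.74644294]
shift [ 0.0022 -0.0015  0.0467] turn [ 0.0014  0.0003 -0.0011] t 9.825
```

View pics/c.png

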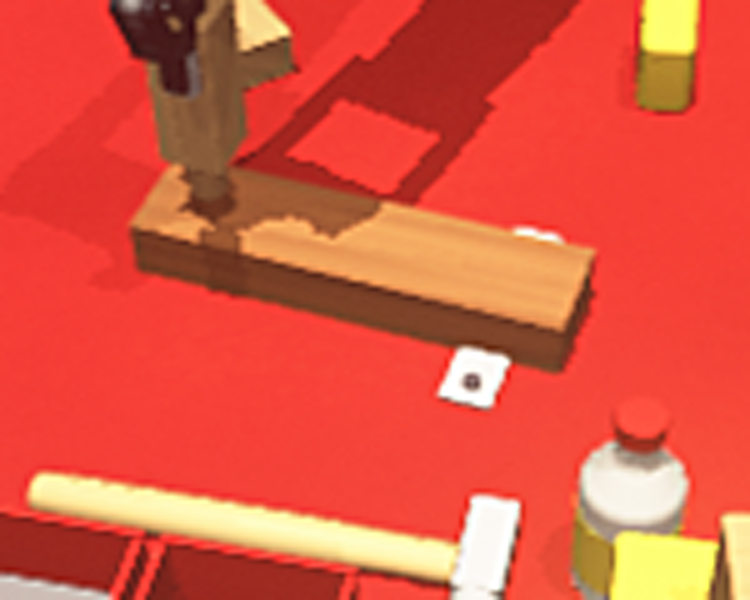

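In the crop the post stands over the plate's socket end, with the tenon tip at the socket (205,205). The alignment looks right, so I'm descending gently.

>>> {"fn": "jog_arm", "kwargs": {
  "motion": "20 0.002 -0.001 0.01 0 0 0;20 0.002 -0.001 0.02 0 0 0;20 0.002 -0.001 0.03 0 0 0;20 0.002 -0.001 0.036 0 0 0;20 0.002 -0.001 0.036 0 0 0"
}}

```text
time: 10.5
tool_pos: [0.5588, -0.0977, 0.1437]
tool_rot: [0.0, 0.75, 0.662, 0.0]
contact_force: [2.1, 0.4, -2.1]
gripper_width: 0.459
grasp_force: 57.1
```

Run:
```python
from h import *
s=state();print(s["tool_pos"],s["tool_rot"],s["contact_force"],s["ft_torque"]); go([.5592,-.0977,.120],83)
```

```text
[ 0.5588102  -0.09771287  0.14368655] [9.35126776e-05 7.49582902e-01 6.61910451e-01 1.38320039e-04] [ 2.11541613  0.41605991 -2.05740115] [-0.04869903 -0.36036279 -0.01756192]
shift [0.0001 0.0008 0.0474] turn [ 0.0002 -0.0001 -0.0013] t 10.5
```

>>> {"fn": "jog_arm", "kwargs": {
  "motion": "20 0 0 0.01 0 0 0;20 0 0 0.02 0 0 0;20 0 0 0.028 0 0 0;20 0 0 0.036 0 0 0;20 0 0 0.036 0 0 0"
}}

```text
time: 11.12
tool_pos: [0.5588, -0.0977, 0.1256]
tool_rot: [0.0, 0.75, 0.662, 0.0]
contact_force: [2.6, -0.5, -3.0]
gripper_width: 0.462
grasp_force: 56.8
```

Run:
```python
from h import *
s=state();print(s["tool_pos"],s["tool_rot"],s["contact_force"],s["ft_torque"])
```

```text
[ 0.55883428 -0.09773155  0.12555475] [2.11324745e-04 7.49577811e-01 6.61916178e-01 1.87087618e-04] [ 2.56240812 -0.51587594 -2.99354507] [-0.12421973 -0.79260401 -0.01831256]
```

>>> {"fn": "jog_arm", "kwargs": {
  "motion": "20 0 0 0.01 0 0 0;20 0 0 0.016 0 0 0;20 0 0 0.021 0 0 0;20 0 0 0.024 0 0 0;20 0 0 0.024 0 0 0"
}}

```text
time: 11.75
tool_pos: [0.5588, -0.0977, 0.1139]
tool_rot: [0.0, 0.75, 0.662, 0.0]
contact_force: [3.4, 0.3, -1.0]
gripper_width: 0.464
grasp_force: 57.0
```

>>> {"fn": "jog_arm", "kwargs": {
  "motion": "20 0 0 0.001 0 0 0;20 0 0 0.002 0 0 0;20 0 0 0.003 0 0 0;20 0 0 0.004 0 0 0;20 0 0 0.004 0 0 0"
}}

```text
time: 12.38
tool_pos: [0.5589, -0.0978, 0.1124]
tool_rot: [0.0, 0.75, 0.662, 0.0]
contact_force: [2.6, 0.6, 2.4]
gripper_width: 0.461
grasp_force: 57.3
```

Run:
```python
from h import *
s=state();print(s["tool_pos"],s["tool_rot"],s["contact_force"],s["ft_torque"])
f=grab_frame("scene"); W=pts(f); print(rect(W,(.5585,-.1005),.05,.155,.18)); save(f,"d.png")
```

```text
[ 0.55889517 -0.09775236  0.11241714] [2.48090553e-04 7.49552664e-01 6.61944653e-01 1.35109020e-04] [2.57741157 0.57519289 2.43445699] [-0.03925017 -0.53004785  0.00728982]
(125, array([560.3, -95.1]), array([31.9, 96.1]), 84.0, np.float64(164.9))
```

>>> {"fn": "jog_arm", "kwargs": {
  "motion": "20 0 0 0.001 0 0 0;20 0 0 0.002 0 0 0;20 0 0 0.003 0 0 0;20 0 0 0.003 0 0 0;20 0 0 0.003 0 0 0"
}}

```text
time: 13.05
tool_pos: [0.559, -0.0978, 0.1124]
tool_rot: [0.0, 0.749, 0.662, -0.0]
contact_force: [-2.0, 0.0, 8.6]
gripper_width: 0.461
grasp_force: 58.2
```

>>> {"fn": "jog_arm", "kwargs": {
  "motion": "100 0 0 -0.003 0 0 0;100 0 0 -0.003 0 0 0;100 0 0 -0.003 0 0 0;100 0 0 -0.003 0 0 0;100 0 0 -0.003 0 0 0"
}}

```text
time: 13.68
tool_pos: [0.5585, -0.0977, 0.1118]
tool_rot: [-0.0, 0.75, 0.662, -0.0]
contact_force: [0.3, -0.4, 0.3]
gripper_width: 1.002
grasp_force: 0.0
```

>>> {"fn": "jog_arm", "kwargs": {
  "motion": "100 0 0 -0.04 0 0 0;100 0 0 -0.1 0 0 0;100 0 0 -0.2 0 0 0;100 0 0 -0.28 0 0 0;100 0 0 -0.28 0 0 0"
}}

```text
time: 14.3
tool_pos: [0.5611, -0.0984, 0.2591]
tool_rot: [0.005, 0.75, 0.662, 0.003]
contact_force: [0.6, -0.2, -0.2]
gripper_width: 1.0
grasp_force: 0.0
```

Run:
```python
from h import *
f=grab_frame("wrist"); W=pts(f); np.savez("w6.npz",**f)
print("post",rect(W,(.5585,-.1),.045,.155,.18)); print("plate",rect(W,(.57,-.006),.16,.041,.052))
print("shoulder gap pts");
go([.534,-.345,.20],94.7); s=state();print(s["gripper_width"],s["tool_pos"])
```

```text
post (2199, array([ 558.6, -100.2]), array([39.5, 40. ]), 82.2, np.float64(166.3))
plate (9783, array([567.5, -31.7]), array([218.6,  70.1]), 82.9, np.float64(46.3))
shoulder gap pts
shift [-0.4964  0.0089  0.1125] turn [ 0.0039  0.0011 -0.1373] t 14.35
1.0052579436582505 [ 0.55993456 -0.09805177  0.25594093]
```

>>> {"fn": "jog_arm", "kwargs": {
  "motion": "100 -0.496 0.009 0.01 0 0 -0.137;100 -0.496 0.009 0.01 0 0 -0.137;100 -0.496 0.009 0.01 0 0 -0.137;100 -0.496 0.009 0.01 0 0 -0.137;100 -0.496 0.009 0.01 0 0 -0.137"
}}

```text
time: 14.98
tool_pos: [0.5307, -0.3475, 0.2451]
tool_rot: [-0.002, 0.68, 0.734, -0.0]
contact_force: [0.6, 0.7, -0.3]
gripper_width: 0.999
grasp_force: 0.0
```

Run:
```python
from h import *
for i in range(2): f=grab_frame("wrist")
W=pts(f)
hsv=cv2.cvtColor(f["color"],cv2.COLOR_RGB2HSV); blue=(hsv[...,0]>100)&(hsv[...,0]<135)&(hsv[...,1]>120)
W[cv2.dilate(blue.astype(np.uint8),np.ones((5,5)))>0]=np.nan
print(rect(W,(.535,-.364),.08,.032,.042)); print(rect(W,(.54,-.43),.04,.12,.15))
print(state()["tool_pos"]);go([.5335,-.345,.012],94.7)
```

```text
(2195, array([ 534.5, -365. ]), array([ 26. , 140.1]), 4.6, np.float64(37.4))
(183, array([ 539.1, -420.7]), array([ 5.1, 29.1]), 4.5, np.float64(131.1))
[ 0.53175839 -0.34431761  0.24557647]
shift [-0.0027  0.0041  0.4671] turn [-0.0011 -0.0015 -0.0013] t 15.075
```

>>> {"fn": "jog_arm", "kwargs": {
  "motion": "100 -0.003 0.002 0.1 0 0 0;100 -0.003 0.002 0.2 0 0 0;100 -0.003 0.002 0.3 0 0 0;100 -0.003 0.002 0.4 0 0 0;100 -0.003 0.002 0.44 0 0 0"
}}

```text
time: 15.7
tool_pos: [0.5319, -0.3421, 0.0231]
tool_rot: [-0.003, 0.677, 0.736, -0.0]
contact_force: [0.4, -0.1, -0.3]
gripper_width: 1.001
grasp_force: 0.0
```

Run:
```python
from h import *
for i in range(2): f=grab_frame("wrist")
s=state(); print(s["tool_pos"],s["tool_rot"]);go([.5329,-.345,.009],94.6)
```

```text
[ 0.53242859 -0.34331195  0.02448177] [-2.60258939e-03  6.77150079e-01  7.35840332e-01 -6.19938788e-05]
shift [-0.0036  0.0008  0.0309] turn [-0.0024 -0.0025  0.0018] t 15.8
```

>>> {"fn": "jog_arm", "kwargs": {
  "motion": "100 -0.003 0.001 0.02 -0.002 -0.002 0;100 -0.003 0.001 0.03 -0.002 -0.002 0;100 -0.003 0.001 0.03 -0.002 -0.002 0;100 -0.003 0.001 0.03 -0.002 -0.002 0;100 -0.003 0.001 0.03 -0.002 -0.002 0"
}}

```text
time: 16.42
tool_pos: [0.5344, -0.3475, 0.0125]
tool_rot: [0.003, 0.678, 0.735, 0.0]
contact_force: [0.2, 0.3, 0.7]
gripper_width: 1.001
grasp_force: 0.0
```

>>> {"fn": "jog_arm", "kwargs": {
  "motion": "5 0 0 0 0 0 0;5 0 0 0 0 0 0;5 0 0 0 0 0 0;5 0 0 0 0 0 0;5 0 0 0 0 0 0"
}}

```text
time: 17.05
tool_pos: [0.5344, -0.3474, 0.0122]
tool_rot: [0.002, 0.678, 0.735, 0.0]
contact_force: [0.6, -0.0, 1.4]
gripper_width: 0.294
grasp_force: 60.2
```

Run:
```python
from h import *
s=state(); print(s["tool_pos"],s["tool_rot"],s["gripper_width"],s["grasp_force"],s["contact_force"],s["ft_torque"])
f=grab_frame("scene"); W=pts(f); print(rect(W,(.54,-.43),.04,.12,.15))
```

```text
[ 0.53439556 -0.34735597  0.01221675] [2.38115769e-03 6.77730718e-01 7.35306321e-01 1.35642727e-04] 0.2940815375464658 60.22950053215027 [ 0.61764718 -0.0308426   1.37247014] [ 0.02871641  0.03429314 -0.01951543]
(34, array([ 542.1, -419.5]), array([ 8.9, 29.4]), 7.8, np.float64(127.5))
```

>>> {"fn": "jog_arm", "kwargs": {
  "motion": "5 0 0 -0.04 0 0 0;5 0 0 -0.14 0 0 0;5 0 0 -0.25 0 0 0;5 0 0 -0.36 0 0 0;5 0 0 -0.44 0 0 0"
}}

```text
time: 17.73
tool_pos: [0.5337, -0.3467, 0.2361]
tool_rot: [0.004, 0.678, 0.735, 0.0]
contact_force: [0.3, 0.4, -3.1]
gripper_width: 0.294
grasp_force: 59.8
```

Run:
```python
from h import *
for i in range(2): f=grab_frame("wrist")
s=state(); p=s["tool_pos"];print(p,s["tool_rot"],s["grasp_force"]); W=pts(f)
# held square: stock top
print(rect(W,(p[0],p[1]),.1,p[2]+.016,p[2]+.032)); go([.5735,.0188,.225],82.9)
```

```text
[ 0.53572559 -0.34830546  0.24011142] [8.17883710e-03 6.77624581e-01 7.35362377e-01 4.55679871e-04] 59.97479438781738
(11224, array([ 535. , -340.2]), array([50.3, 91.6]), 20.7, np.float64(267.8))
shift [0.7259 0.1349 0.0235] turn [0.0086 0.0068 0.1371] t 17.825
```

>>> {"fn": "jog_arm", "kwargs": {
  "motion": "5 0.12 0.022 0 0 0 0.03;5 0.24 0.045 0 0 0 0.06;5 0.36 0.067 0 0 0 0.09;5 0.48 0.09 0 0 0 0.12;5 0.56 0.105 0.01 0 0 0.137"
}}

```text
time: 18.45
tool_pos: [0.5622, -0.0605, 0.225]
tool_rot: [0.001, 0.749, 0.662, -0.0]
contact_force: [0.1, -0.9, -2.7]
gripper_width: 0.289
grasp_force: 59.8
```

Run:
```python
from h import *
for i in range(2): f=grab_frame("scene")
s=state(); print(s["tool_pos"],s["tool_rot"]); go([.5735,.0188,.2],82.9)
```

```text
[ 0.56167805 -0.0591252   0.22376356] [-1.40039842e-04  7.47953526e-01  6.63751012e-01 -3.11849877e-04]
shift [0.1576 0.005  0.0475] turn [-0.0004  0.0002  0.0032] t 18.55
```

>>> {"fn": "jog_arm", "kwargs": {
  "motion": "5 0.08 0.002 0 0 0 0.003;5 0.157 0.005 0 0 0 0.003;5 0.157 0.005 0 0 0 0.003;5 0.157 0.005 0.1 0 0 0.003;5 0.157 0.005 0.15 0 0 0.003"
}}

```text
time: 19.18
tool_pos: [0.5734, 0.013, 0.1474]
tool_rot: [0.0, 0.751, 0.66, -0.002]
contact_force: [0.1, -0.3, -1.7]
gripper_width: 0.291
grasp_force: 59.6
```

Run:
```python
from h import *
for i in range(3): f=grab_frame("wrist")
W=pts(f); s=state(); p=s["tool_pos"]; print(p,s["tool_rot"]); go([.5735,.0188,.067],82.9)
y=np.radians(82.9); A=np.array([[np.cos(y),np.sin(y)],[np.sin(y),-np.cos(y)]])
L=np.concatenate([((W[...,:2]-[.5586,-.1002])@A.T),W[...,2:]],-1)  # along plate from post, across
tl=((p[:2]-[.5586,-.1002])@A.T); print("tcp",tl)
save(f,"e.png")
u,v=L[...,0],L[...,1]
b=(abs(v)<.02)&(u>.0)&(u<.07)&(W[...,2]>.19)&(W[...,2]<.30)
if b.sum(): print("blade",b.sum(),np.percentile(L[b],[2,50,98],axis=0).round(4))
t=(abs(v)<.03)&(u>tl[0]+.015)&(u<tl[0]+.07)&(abs(W[...,2]-p[2]-.0245)<.01)
if t.sum(): print("stock",t.sum(),np.percentile(L[t],[2,50,98],axis=0).round(4), np.polyfit(L[t][:,0],L[t][:,2],1))
```

```text
[0.57365619 0.01312183 0.14856787] [ 3.34204856e-04  7.51416291e-01  6.59826312e-01 -1.63833005e-03]
shift [ 0.0117 -0.0015  0.1631] turn [-0.0011  0.0019 -0.0038] t 19.325
tcp [0.11431384 0.000934  ]
stock 5168 [[ 0.1302 -0.0122  0.1671]
 [ 0.1498  0.0004  0.1711]
 [ 0.1663  0.0128  0.1724]] [-0.02201657  0.1742641 ]
```

View pics/e.png

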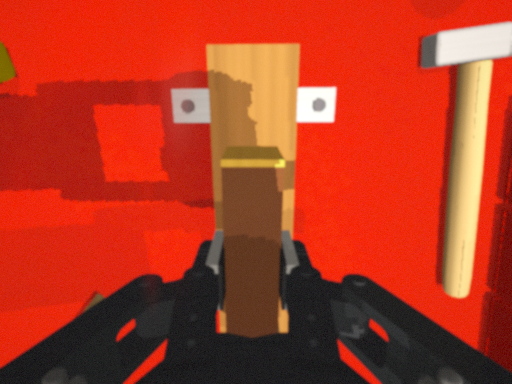

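The wrist view shows the stock held over the plate's centreline, brass tip at (252,158), with the plate's far end and lugs beyond it at (190,105) and (318,103). Lowering now, with a small gap to the post.

>>> {"fn": "jog_arm", "kwargs": {
  "motion": "5 0.01 -0.001 0.05 0 0 -0.003;5 0.01 -0.001 0.1 0 0 -0.003;5 0.01 -0.001 0.15 0 0 -0.003;5 0.01 -0.001 0.16 0 0 -0.003;5 0.01 -0.001 0.16 0 0 -0.003"
}}

```text
time: 19.95
tool_pos: [0.5768, 0.0184, 0.0725]
tool_rot: [0.003, 0.75, 0.662, 0.001]
contact_force: [0.8, -0.2, -2.1]
gripper_width: 0.289
grasp_force: 59.6
```

```bash
cat > m.py <<'E'
from h import *
for i in range(2): f=grab_frame("wrist")
W=pts(f); s=state(); p=s["tool_pos"]; print(p,s["tool_rot"],s["contact_force"],s["ft_torque"],s["time"])
y=np.radians(82.9); A=np.array([[np.cos(y),np.sin(y)],[np.sin(y),-np.cos(y)]])
L=np.concatenate([((W[...,:2]-[.5586,-.1002])@A.T),W[...,2:]],-1)
tl=((p[:2]-[.5586,-.1002])@A.T); print("tcp",tl)
u,v=L[...,0],L[...,1]
t=(abs(v)<.009)&(u>tl[0]+.02)&(u<tl[0]+.045)&(abs(W[...,2]-p[2]-.0245)<.008)
print("stock",t.sum(),np.median(L[t],0).round(4),"slope u,v",np.linalg.lstsq(np.c_[L[t][:,:2],np.ones(t.sum())],L[t][:,2],rcond=None)[0].round(4))
t=(abs(v)<.03)&(u>tl[0]+.055)&(u<tl[0]+.11)&(abs(W[...,2]-.045)<.01)
if t.sum()>50: print("plate",t.sum(),np.median(L[t],0).round(4),"slope",np.linalg.lstsq(np.c_[L[t][:,:2],np.ones(t.sum())],L[t][:,2],rcond=None)[0].round(4))
f=grab_frame("scene"); save(f,"s%d.png"%(s["time"]*100))
g=f["color"][150:290,190:330]; cv2.imwrite("pics/cs.png",cv2.resize(g,(600,600),interpolation=cv2.INTER_CUBIC)[:,:,::-1])
E
python3 m.py
```

```text
[0.57730719 0.0185687  0.07321569] [0.00332953 0.74962189 0.66185643 0.00141207] [ 0.14119481  0.04136486 -2.47492454] [ 0.09608702 -0.00440956  0.0227364 ] 20.05
tcp [0.12017021 0.00388376]
stock 2249 [1.531e-01 1.000e-04 9.830e-02] slope u,v [0.0032 0.0042 0.0978]
plate 11445 [ 2.043e-01 -1.000e-04  4.640e-02] slope [-0.0008 -0.0008  0.0466]
```

```bash
sed -i 's/^f=grab_frame("scene"); save/t=(abs(v)<.035)\&(u>tl[0]+.02)\&(u<tl[0]+.045)\&(abs(W[...,2]-p[2]-.0245)<.008)\nprint("stock edges v",np.percentile(L[t][:,1],[1,5,95,99]).round(4))\nt=(abs(v)<.045)\&(u>tl[0]+.06)\&(u<tl[0]+.10)\&(abs(W[...,2]-.045)<.006)\nprint("plate edges v",np.percentile(L[t][:,1],[1,5,95,99]).round(4))\nf=grab_frame("scene"); save/' m.py; python3 m.py
```

```text
[0.57681103 0.01879323 0.07253766] [0.00296357 0.74955767 0.66193152 0.00108691] [-0.36185454 -0.24274997 -2.33584522] [0.06134683 0.02615695 0.05863506] 20.2
tcp [0.1203317  0.00336364]
stock 2280 [0.1534 0.     0.0981] slope u,v [0.0019 0.0078 0.0978]
plate 11484 [ 0.2041 -0.      0.0464] slope [-0.0009  0.0001  0.0466]
stock edges v [-0.0086 -0.0076  0.0158  0.0169]
plate edges v [-0.0339 -0.0311  0.0319  0.0347]
```

View pics/cs.png

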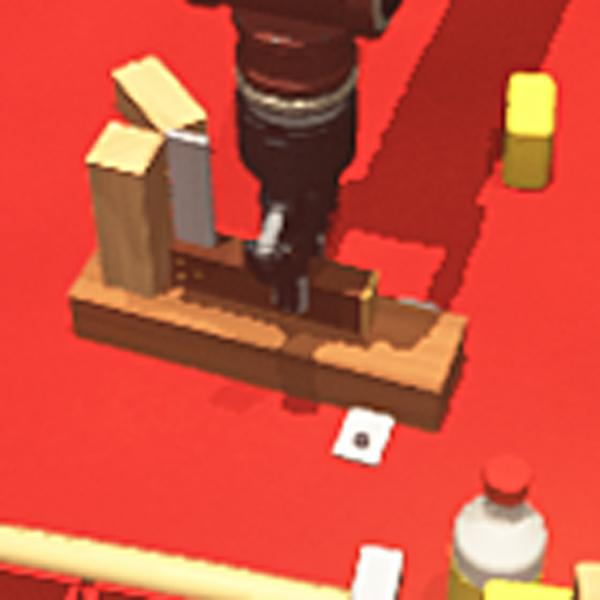

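The crop shows the square over the plate with its blade at (193,190), facing the seated post at (128,215) across a clear gap. The stock is 4 mm off the centreline, so I'm correcting that and lowering.

>>> {"fn": "jog_arm", "kwargs": {
  "motion": "5 0 -0.008 0.01 0 0 0;5 0 -0.008 0.018 0 0 0;5 0 -0.008 0.024 0 0 0;5 0 -0.008 0.024 0 0 0;5 0 -0.008 0.024 0 0 0"
}}

```text
time: 20.88
tool_pos: [0.572, 0.0194, 0.0591]
tool_rot: [0.002, 0.75, 0.662, 0.0]
contact_force: [0.4, 0.0, -1.7]
gripper_width: 0.288
grasp_force: 59.7
```

```bash
python3 m.py
```

```text
[0.57214563 0.01938533 0.05928817] [2.22969175e-03 7.49536092e-01 6.61959584e-01 4.29790981e-04] [ 0.48973111 -0.67426544 -3.46977592] [ 0.08750478 -0.02036486  0.04119577] 20.975
tcp [ 0.12034261 -0.00133916]
stock 2285 [0.1533 0.0002 0.0846] slope u,v [ 0.001  -0.0029  0.0844]
plate 13559 [0.2044 0.     0.0465] slope [0.0003 0.     0.0464]
stock edges v [-0.0135 -0.0125  0.0109  0.012 ]
plate edges v [-0.0339 -0.031   0.0319  0.0347]
```

>>> {"fn": "jog_arm", "kwargs": {
  "motion": "5 0 0.001 0.002 0 0 0;5 0 0.001 0.003 0 0 0;5 0 0.001 0.004 0 0 0;5 0 0.001 0.005 0 0 0;5 0 0.001 0.005 0 0 0"
}}

```text
time: 21.65
tool_pos: [0.5725, 0.0194, 0.0572]
tool_rot: [0.002, 0.75, 0.662, 0.0]
contact_force: [-2.2, 0.0, 2.4]
gripper_width: 0.293
grasp_force: 60.5
```

```bash
python3 m.py
```

```text
[0.5725015  0.01933427 0.05718857] [2.04315169e-03 7.49545594e-01 6.61949522e-01 2.42975696e-04] [-3.53409612  0.30229112  4.14524236] [8.11871171e-02 6.77794233e-01 2.17119812e-04] 21.75
tcp [ 0.12033592 -0.00097971]
stock 2292 [0.1534 0.0002 0.0825] slope u,v [0.0007 0.0033 0.0823]
plate 13904 [ 2.044e-01 -1.000e-04  4.640e-02] slope [-0.0005 -0.0001  0.0465]
stock edges v [-0.0131 -0.0121  0.0113  0.0123]
plate edges v [-0.0338 -0.0311  0.0319  0.0347]
```

>>> {"fn": "jog_arm", "kwargs": {
  "motion": "5 -0.006 0 0.001 0 0 0;5 -0.012 0 0.001 0 0 0;5 -0.017 0 0.001 0 0 0;5 -0.021 0 0.001 0 0 0;5 -0.021 0 0.001 0 0 0"
}}

```text
time: 22.42
tool_pos: [0.5724, 0.0091, 0.0572]
tool_rot: [0.003, 0.75, 0.662, 0.002]
contact_force: [0.2, 3.7, 5.5]
gripper_width: 0.289
grasp_force: 60.8
```

```bash
python3 m.py
```

```text
[0.57243827 0.009028   0.05724872] [0.00290195 0.74964488 0.66183186 0.00165022] [0.99344111 4.62367797 5.96382786] [ 0.5564978   0.0855131  -0.09891814] 22.525
tcp [0.11010087 0.00023141]
stock 2294 [0.1433 0.     0.0825] slope u,v [-0.0009  0.0045  0.0826]
plate 14241 [ 0.195  -0.0002  0.0464] slope [-0.     -0.0008  0.0464]
stock edges v [-0.0119 -0.0109  0.0125  0.0135]
plate edges v [-0.0338 -0.0311  0.0319  0.0348]
```

>>> {"fn": "jog_arm", "kwargs": {
  "motion": "5 -0.002 0 0 0 0 0;5 -0.004 0 0 0 0 0;5 -0.006 0 0 0 0 0;5 -0.006 0 0 0 0 0;5 -0.006 0 0 0 0 0"
}}

```text
time: 23.2
tool_pos: [0.5721, 0.0062, 0.0572]
tool_rot: [0.003, 0.75, 0.662, 0.002]
contact_force: [0.4, 4.7, 5.1]
gripper_width: 0.292
grasp_force: 60.8
```

```bash
python3 m.py
```

```text
[0.57206037 0.00623651 0.05722238] [0.00280859 0.74961474 0.66186617 0.00173863] [1.45379382 4.92399541 4.26660474] [ 0.66177744 -0.00077002 -0.06141916] 23.3
tcp [0.10728407 0.00020144]
stock 2296 [ 0.1404 -0.      0.0825] slope u,v [0.0008 0.0048 0.0824]
plate 14203 [1.922e-01 1.000e-04 4.640e-02] slope [-0.0007 -0.0005  0.0466]
stock edges v [-0.012  -0.0109  0.0125  0.0135]
plate edges v [-0.0338 -0.031   0.0319  0.0348]
```

>>> {"fn": "jog_arm", "kwargs": {
  "motion": "5 -0.001 0 0 0 0 0;5 -0.002 0 0 0 0 0;5 -0.003 0 0 0 0 0;5 -0.004 0 0 0 0 0;5 -0.004 0 0 0 0 0"
}}

```text
time: 23.98
tool_pos: [0.5719, 0.0055, 0.0572]
tool_rot: [0.002, 0.75, 0.662, 0.003]
contact_force: [1.2, 9.5, 6.3]
gripper_width: 0.297
grasp_force: 60.9
```

```bash
python3 m.py
```

```text
[0.57194154 0.00552731 0.05722065] [0.00202038 0.74964665 0.66182963 0.00271217] [1.45202847 9.6195488  4.81576118] [ 1.29846443 -0.15032704 -0.07721293] 24.075
tcp [0.10656561 0.00017118]
stock 2291 [ 0.1396 -0.      0.0825] slope u,v [0.0003 0.0031 0.0825]
plate 14166 [1.915e-01 1.000e-04 4.640e-02] slope [ 0.0001 -0.0012  0.0464]
stock edges v [-0.012  -0.0109  0.0125  0.0135]
plate edges v [-0.0338 -0.031   0.0319  0.0348]
```

>>> {"fn": "jog_arm", "kwargs": {
  "motion": "5 -0.001 0 0.001 0 0 0;5 -0.002 0 0.002 0 0 0;5 -0.003 0 0.002 0 0 0;5 -0.003 0 0.002 0 0 0;5 -0.003 0 0.002 0 0 0"
}}

```text
time: 24.75
tool_pos: [0.572, 0.0055, 0.0572]
tool_rot: [0.001, 0.75, 0.662, 0.004]
contact_force: [0.1, 15.0, 11.5]
gripper_width: 0.292
grasp_force: 61.6
```

```bash
python3 m.py
python3 - <<'E'
from h import *
f=grab_frame("scene"); W=pts(f); print("post",rect(W,(.5586,-.1),.032,.158,.172)); print("blade",rect(W,(.562,-.066),.045,.166,.19))
f=grab_frame("top"); W=pts(f); print("post",rect(W,(.5586,-.1),.032,.155,.172))
E
```

```text
[0.57198992 0.00551226 0.0571954 ] [0.00103987 0.74964333 0.66183094 0.00368946] [-0.26115657 14.97681175  9.90552959] [ 2.01911774  0.19894801 -0.0919042 ] 24.85
tcp [0.10655666 0.00022106]
stock 2291 [0.1398 0.     0.0825] slope u,v [-0.0007  0.0008  0.0826]
plate 14131 [1.915e-01 1.000e-04 4.640e-02] slope [-0.0005 -0.0001  0.0465]
stock edges v [-0.0119 -0.0109  0.0125  0.0135]
plate edges v [-0.0338 -0.031   0.0319  0.0348]
post (167, array([560.1, -95.6]), array([51.7, 42.4]), 84.8, np.float64(164.1))
blade (48, array([562.6, -78.8]), array([36.8, 42.9]), 33.8, np.float64(170.2))
post (221, array([557.6, -97.7]), array([44.7, 40.1]), 83.5, np.float64(163.2))
```

View pics/cs.png

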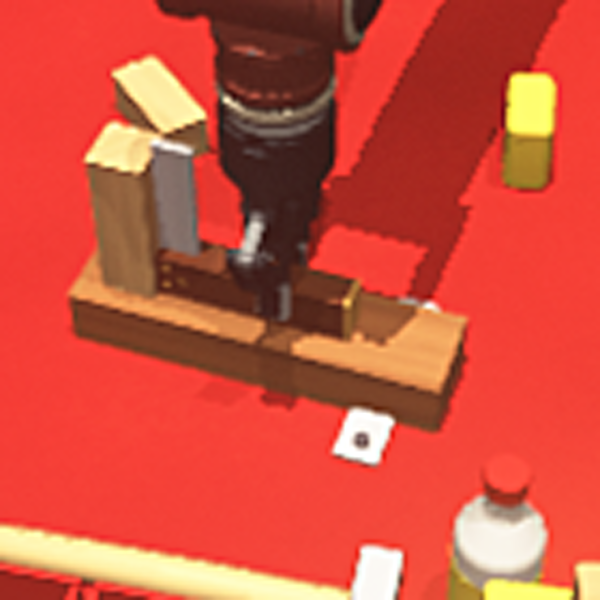

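The crop shows the blade flush against the post's face at about (157,205) and the stock flat on the plate. The square no longer moves under about 15 N against the post and 10–12 N down on the plate, so I'm handing in.

```bash
python3 -c "
from plant import *
print(job_done())"
```

```text
the job is handed in; nothing more can be done
None
```

I handed the job in at about 25 s: the post stands home in the socket, released and lined up with the plate, and the gripped square is pressed flush on the plate (about 10 N) and against the post (about 15 N); no verdict was returned.

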